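Bring the freshly oiled board over the drip tray and hang it still

TASK

The freshly oiled serving board lies in a swinging cradle under the overhead rail, parked with one end of the cradle propped on the parking peg. Using the wooden grip block on top of the carriage, run the carriage along the rail until it is centred over the drip tray, steady the cradle so that it hangs level and practically without swinging, then let go and back away, and finish only after it has hung like that for a good five seconds. Never touch the cradle or the board, never let the cradle bang up against the rail, and leave the other things on the bench where they are.

Things in the scene. Friction and masses are not known exactly. Their poses are not given: they have to be found in the camera images.
- rack: Fixed drying rack: a round steel rail (20 mm diameter, 900 mm long, centre line 270 mm above the bench) on two posts. Origin on the bench under the middle of the rail; its y axis runs along the rail, z is up, x points across the rail.
- peg_tip (a point): Tip of the parking peg, a round steel peg of 16 mm diameter pointing along the rack's +y from the -y post, centre line 217 mm above the bench. The cradle's raised end bar lies on it 12 mm from the tip, so after 12 to 30 mm of carriage travel towards +y that end drops off the tip and the cradle starts swinging.
- carriage (a joint): Travel of the carriage along the rail in m: 0 where it is parked (160 mm to the -y side of the rail's middle), growing along the rack's +y axis, towards the tray; end stops at -0.03 and 0.40. Carriage 0.4 kg; about 1.5 N of sliding friction and 2 N s/m of drag, so it stays where it is left.
- cradle (a joint): Tilt of the hanging cradle in rad: 0 level, positive with its -y (peg) end up; parked at 0.35; stops at 0.45 either way. It swings freely, period nominally 1.5 s (4.15 rad/s, up to 5 % off with the board's weight), and left alone swings on for over half a minute. Carriage acceleration a along +y: tilt'' = -4.15^2 (tilt - a/9.81).
- board: Oiled dark wooden serving board, 290 x 130 x 20 mm with a handle towards +y, nominally 0.5 kg, clamped flat in the cradle, a steel bar frame of 0.48 kg, 380 mm long along the rail, 160 mm wide, with 16 mm round end bars 190 mm from its middle, 40 mm below the pivot. Origin: the board's centre on the cradle's middle, 24.5 mm below the pivot; axes as the rack's when level.
- grip (a point): Centre of the top of the wooden grip block that stands upright on the carriage, straight above rail and pivot: 36 x 36 mm, faces square to the rack's x and y axes, top 342 mm above the bench, sides free for the upper 50 mm; grip it from above.
- pivot (a point): The pivot of the cradle, under the carriage, 137 mm below grip, 205 mm above the bench; the cradle swings about the rack's x axis here. Cradle and board together: nominally 0.98 kg, centre of mass 31 mm below it.
- tray: Fixed shallow steel drip tray on the bench under the rail, 190 mm across the rail, 300 mm along it, 28 mm high; origin at the centre of its underside, straight below the rail's centre line. The carriage belongs over its centre.
- sanding_block: Cork sanding block, 110 x 65 x 35 mm, loose on the bench near the -y end of the rack; leave alone. Origin: centre of its underside.
- oil_tin: Steel tin, 70 mm diameter, 120 mm high, on the robot's side of the rack; leave alone. Origin: centre of its underside.
- wax_jar: Amber glass jar, 64 mm diameter, 70 mm high, beyond the rack; leave alone. Origin: centre of its underside.

How it is judged:
On the way, in this order (a step that is already met when the one before it is completed fails the run):
1. the cradle has come off the parking peg (value of joint carriage above 0.05 m), for 0.1 s.
2. the carriage stays within 20 mm of the tray's centre with the cradle within 0.08 rad of level for 5 s (horizontal distance between grip and tray below 0.02 m and value of joint cradle between -0.08 and 0.08 rad), for 5 s.
At the end, for the whole second after the job is handed in: The carriage stands within 20 mm of the drip tray's centre (seen from above), released, and the cradle hangs within 0.08 rad of level without swinging beyond that; it has hung so for 5 s (all of step 2); the robot touches nothing.
It fails at once if the robot touches the cradle or the oiled board (contact force between any of the fingers, the arm and cradle above 0.5 N).
It fails at once if the cradle bangs up against the rail (tilt beyond 0.44 rad) (not (value of joint cradle between -0.44 and 0.44 rad)).
It fails at once if the sanding block, the oil tin or the wax jar is shifted by more than 30 mm (distance of any of sanding_block, oil_tin, wax_jar from where it was at the start of the episode above 0.03 m).
It also fails if it takes over 42 s, if anything falls off the work surface, if the arm or the gripper's body presses on something with over 40 N, if the wrist force passes 120 N, or if a joint passes its speed limit or range.

ROBOT

A 6-joint arm with a two-finger parallel gripper is mounted at the origin on the work surface. World frame = base frame: x ahead of the robot, y to its left, z up, the work surface at z = 0. Lengths are in m, angles in rad, forces in N, time in s.
With the tool pointing down it reaches from about 0.35 to 0.85 m from the base axis. Payload 8.1 kg.
Tool frame: the origin (TCP) lies at the very end of the fingers, on their centre line; the grasp point (between the pads) lies 19 mm behind it; z points along the fingers, y is the line along which they close (so a half turn about z gives the same grasp; the last joint's range is limited). The gripper opens to 93 mm and grips with 3 to 60 N. Pads are 15 mm wide; open, the fingers measure 128 mm over their backs; the gripper's body (75 mm by 188 mm) begins 65 mm behind the grasp point.
Start: joints at [-1.238, 0.13, 1.488, -0, 1.523, -0.085], TCP at [0.243, -0.548, 0.194] pointing down, gripper open.
Joint ranges: [-2.96, 2.96], [-0.89, 2.26], [0.02, 2.5], [-1.34, 4.48], [0, 2.73], [-2.66, 2.66]. Speed limits (rad/s): [2.39, 2.39, 2.79, 3.14, 3.14, 3.14].

INTERFACE

Orientations are given as a rotation vector (axis times angle).
In Python, from plant import robot, imaging gives the robot as it stands.
- The arm moves only by the tool jog_arm, never from a script. Its argument "rows" is a list of rows, each a list of 2 entries, a list of its own where there are three numbers: the shift along the tool's x, y, z each as a share of 0.2 m, from -1 to 1, then the turn, a rotation vector about the tool's x, y, z each as a share of pi/2 rad, from -1 to 1. A call has 1 to 5 rows; each row is the pose to reach, as a shift and turn from the pose commanded when the call began, along the tool's axes at that moment; what a row does not reach only later rows make up. A row lasts 1/10 s, in which the tool goes at most 50 mm and 8.59 degrees, less where a joint would pass 70% of its speed; a pose out of reach is approached as far as the arm can. A call with a number of a shift or a turn outside -1 to 1 is refused whole. A call with a gripper value outside its range is refused whole. "hand" is the closure, from -1 (fully open) to 1 (shut), set as the call begins (left out, the last holds). The fingers move at their own pace and stop on an object; "squeeze" is the grip in N (left out, the last holds). Time passes only in rows, so rows that repeat a pose let the fingers close. It gives the time, the measured TCP pose, the force, the opening and the grip force at its end, in the units of the state.
- robot.read_state(): the state, without advancing time (a new reading comes with each control period).
- imaging.read_camera(name): name is "side" or "top"; returns a dict with "frame" (420x560x3 uint8, red, green, blue), "vertical_fov" (degrees; the focal length in pixels is half the picture's height over the tangent of half this angle, whatever the lens; pixels are square), "cx", "cy" (the principal point, pixels), "R" (3x3) and "t" (3): a world point X has camera coordinates R X + t. Camera axes: x right, y down, z forward; pixel columns grow to the right and rows downward; lengths in m; the calibration is good to about 2 mm. A picture is of the moment at which its call begins. There is no depth.
- robot.close_job(): hands the job in; it is judged then, once.
The state is a dict: "t": time; "q": joint angles; "dq": joint speeds; "joint_torque": joint torques, N m; "tool_pos": TCP position; "orientation": TCP orientation; "force": force on the tool from outside, world axes, zero at the start; "wrist_torque": the same for the moment, N m; "opening": finger opening in m; "gripper_force": force on a finger pad.
Only numpy, scipy, OpenCV 4.12 (cv2) and the standard library are available. Lean on these libraries where they do the work, as an engineer would, in place of code of your own. Each camera call takes 0.05 s, during which the arm holds its last target. There are 200 camera calls.

## Working session

There is one attempt and no reset: what is moved stays moved. The work goes in short steps, Python scripts to look and compute and a tool call to move; the robot and the scene stay as the last step left them, time stands still between calls to the robot, and variables do not carry over. Pictures are saved under pics/ and viewed, at most 10 in all, crops included, and the job is handed in when it is done.

Besides the shell and the picture viewer there is one more tool, called after "Call:" by a JSON object that holds its "name" and its "arguments". jog_arm: Moves the arm, as the interface text tells. Its arguments: {"type":"object","properties":{"rows":{"type":"array"},"hand":{"type":"number"},"squeeze":{"type":"number"}},"required":["rows"]}

```bash
mkdir -p pics; ls; cat > h.py <<'E'
import numpy as np, cv2
from plant import robot, imaging
def cam(n):
    c=imaging.read_camera(n); f=c["frame"].shape[0]/2/np.tan(np.radians(c["vertical_fov"])/2)
    return c,f
def ray(c,f,u,v):
    R=np.array(c["R"]);t=np.array(c["t"])
    return -R.T@t, R.T@np.array([(u-c["cx"])/f,(v-c["cy"])/f,1])
def onz(c,f,u,v,z):
    o,d=ray(c,f,u,v); return o+d*(z-o[2])/d[2]
def proj(c,f,X):
    p=np.array(c["R"])@np.array(X)+np.array(c["t"]); return f*p[0]/p[2]+c["cx"],f*p[1]/p[2]+c["cy"]
E
python3 - <<'E'
from h import *
for n in("top","side"):
    c,f=cam(n); cv2.imwrite(f"pics/{n}1.png",c["frame"][:,:,::-1]); print(n,f,c["cx"],c["cy"],np.round(c["R"],3).tolist(),np.round(c["t"],3), {k for k in c})
s=robot.read_state(); print(s)
E
```

```text
pics
top 502.18783085029935 271.58363699094866 216.32960478370157 [[-0.018, -1.0, -0.004], [-0.979, 0.018, -0.203], [0.203, -0.0, -0.979]] [-0.076  0.562  1.157] {'R', 't', 'cy', 'cx', 'vertical_fov', 'frame'}
side 499.19293257415364 281.5382363982429 206.88678024657665 [[0.46, 0.888, 0.016], [0.644, -0.321, -0.694], [-0.611, 0.329, -0.72]] [-0.161 -0.233  1.679] {'R', 't', 'cy', 'cx', 'vertical_fov', 'frame'}
{'t': 0.1, 'q': array([-1.23841633e+00,  1.31055076e-01,  1.48916379e+00, -1.49900338e-05,
        1.52298242e+00, -8.53945835e-02]), 'dq': array([ 0.00022209, -0.00176087, -0.0030149 , -0.00032561,  0.00172548,
       -0.00084812]), 'joint_torque': array([ 9.23515800e-04, -5.61339927e+01, -4.93096197e+01,  7.70644471e-02,
        2.90677190e-02, -5.11553628e-05]), 'tool_pos': array([ 0.24327685, -0.5478744 ,  0.19291425]), 'orientation': array([-3.07174142e+00, -6.51147254e-01,  3.34420919e-04]), 'force': array([ 1.1054555 ,  0.93058031, -0.12793746]), 'wrist_torque': array([-0.02275191, -0.00121432,  0.02245802]), 'gripper_force': 0.0, 'opening': 0.09254996840948022}
```

View pics/top1.png

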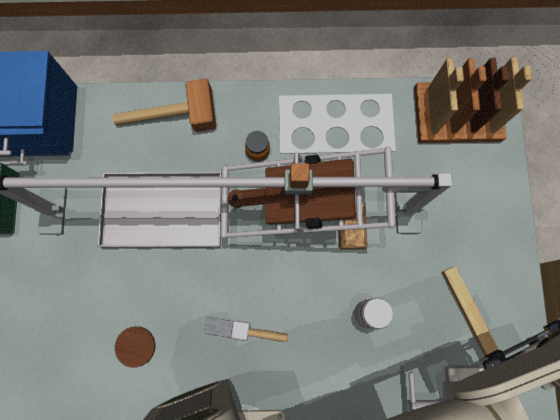

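View pics/side1.png

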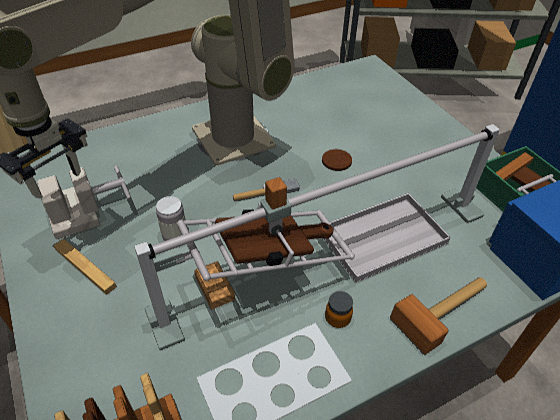

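The top view shows the rail from (5,183) to (443,182), the grip block near (299,175), and the tray spanning about (102–221, 174–247). In the side view the block is at (276,190) and the cradle's raised end rests on the peg. I'll zoom in to measure.

```bash
python3 - <<'E'
import cv2,numpy as np
t=cv2.imread("pics/top1.png");s=cv2.imread("pics/side1.png")
r=lambda a,k:cv2.resize(a,None,fx=k,fy=k,interpolation=cv2.INTER_CUBIC)
A=r(t[165:255,95:230],4)          # 540x360
B=r(t[155:200,275:325],5)         # 250x225
C=r(s[170:225,250:300],5)         # 250x275
o=np.zeros((600,800,3),np.uint8);o[:360,:540]=A;o[:225,545:795]=B;o[230:505,545:795]=C
D=r(t[165:205,400:460],5); o[365:565,:300]=D
o[365:565,:300]=D; E=r(t[170:200,0:45],5);o[365:515,305:530]=E
cv2.imwrite("pics/z1.png",o)
E
```

```text
(no output)
```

View pics/z1.png

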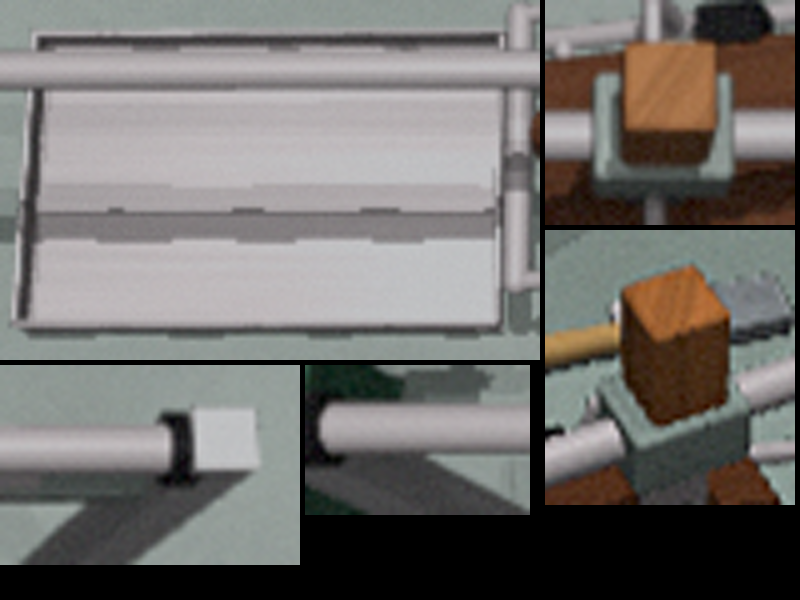

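```bash
python3 - <<'E'
from h import *
c,f=cam("top")
tr=np.array([onz(c,f,u,v,.028) for u,v in[(104,173.5),(221.3,173.5),(98.5,246.3),(220.5,247)]]);print(np.round(tr,4),tr.mean(0))
g=np.array([onz(c,f,u,v,.342) for u,v in[(291.4,163.4),(309.2,163.4),(308.8,181),(290.4,181)]]);print(np.round(g,4),g.mean(0))
a,b=onz(c,f,434,181.6,.27),onz(c,f,5,182.6,.27);print("rail",a,b,(a+b)/2,np.arctan2(*(b-a)[:2]))
c,f=cam("side")
# side view top-face corners
gs=np.array([onz(c,f,250+(u-545)/5,170+(v-230)/5,.342) for u,v in[(692,267),(727,300),(660,342),(621,292)]]);print(np.round(gs,4),gs.mean(0))
print("tin",onz(c,f,170,205,.12))
s=robot.read_state();R=cv2.Rodrigues(s["orientation"])[0];print(R.round(3))
E
```

```text
[[0.6852 0.3354 0.028 ]
 [0.6796 0.0389 0.028 ]
 [0.4997 0.3396 0.028 ]
 [0.4925 0.0405 0.028 ]] [0.58921614 0.18859523 0.028     ]
[[ 0.6028 -0.125   0.342 ]
 [ 0.6022 -0.1585  0.342 ]
 [ 0.5679 -0.1566  0.342 ]
 [ 0.5686 -0.1223  0.342 ]] [ 0.58536977 -0.14061202  0.342     ]
rail [ 0.58205286 -0.41415703  0.27      ] [0.59628637 0.45086306 0.27      ] [0.58916962 0.01835301 0.27      ] 0.016453058266604752
[[ 0.5717 -0.1253  0.342 ]
 [ 0.5959 -0.1216  0.342 ]
 [ 0.6057 -0.1574  0.342 ]
 [ 0.5721 -0.1586  0.342 ]] [ 0.58634559 -0.14072124  0.342     ]
tin [ 0.32650034 -0.31400922  0.12      ]
[[ 0.914  0.406 -0.   ]
 [ 0.406 -0.914  0.001]
 [ 0.    -0.001 -1.   ]]
```

```bash
cat >> h.py <<'E'
from scipy.optimize import minimize_scalar
YAW=-0.0175; U=np.array([np.sin(-YAW),np.cos(YAW),0]); G0=np.array([.586,-.1407,0])   # rail direction, parked grip
def cradle_pts(P,th):  # rack-like axes about pivot
    # positive th: -y end up -> rotate about rack x by -th
    c,s=np.cos(th),np.sin(th); P=np.atleast_2d(P)
    X=np.array([U[1],-U[0],0]); y=c*P[:,1]+s*P[:,2]; z=-s*P[:,1]+c*P[:,2]
    return P[:,[0]]*X+y[:,None]*U+z[:,None]*np.array([0,0,1])
BODY=[(.065,-.145),(.065,.045),(-.065,.045),(-.065,-.145)]; HAN=[(.012,.045),(.012,.14),(-.012,.14),(-.012,.045)]
def polys(c,f,s,th):
    piv=G0+U*s+[0,0,.205]
    return [np.array([proj(c,f,p) for p in piv+cradle_pts([(x,y,-.0145) for x,y in Q],th)]) for Q in(BODY,HAN)]
def brown(fr):
    a=fr.astype(int); m=((a[:,:,0]-a[:,:,2]>18)&(a[:,:,0]<125)&(a[:,:,0]>1.35*a[:,:,1])).astype(np.float32)
    return m
def score(c,f,m,s,th):
    w=np.zeros(m.shape,np.uint8)
    for p in polys(c,f,s,th): cv2.fillPoly(w,[np.round(p*16).astype(np.int32)],1,shift=4)
    k=cv2.dilate(w,np.ones((31,31)))>0
    i=m*w; return i.sum()/np.maximum(w,m*k).sum()
def tilt(c,f,s):
    m=brown(c["frame"]); g=np.arange(-.46,.461,.02); v=[score(c,f,m,s,t) for t in g]; b=g[np.argmax(v)]
    g=np.arange(b-.05,b+.051,.005); v=np.array([score(c,f,m,s,t) for t in g]); 
    q=np.polyfit(g-b,v,2); o=-q[1]/2/q[0] if q[0]<0 else 9
    return (b+o if abs(o)<.05 else g[v.argmax()]),v.max()
E
python3 - <<'E'
from h import *
c,f=cam("side"); print(tilt(c,f,0), [round(score(c,f,brown(c["frame"]),0,t),3) for t in(-.3,0,.2,.3,.35,.4)])
o=c["frame"][:,:,::-1].copy(); o2=o.copy(); o2[brown(c["frame"])>0]=(0,255,0)
for th,col in((.35,(0,0,255)),):
    for p in polys(c,f,0,th): cv2.polylines(o,[np.int32(p)],True,col)
q=lambda a:cv2.resize(a[160:310,170:370],None,fx=2,fy=2)
n=np.vstack([cv2.resize(a[170:320,170:370],None,fx=2,fy=2) for a in(o,o2)]);cv2.imwrite("pics/m.png",np.hstack([n[:300],n[300:]]))
E
```

```text
(np.float64(0.32519246747809816), np.float32(0.497719)) [np.float32(0.384), np.float32(0.411), np.float32(0.46), np.float32(0.492), np.float32(0.492), np.float32(0.475)]
```

View pics/m.png

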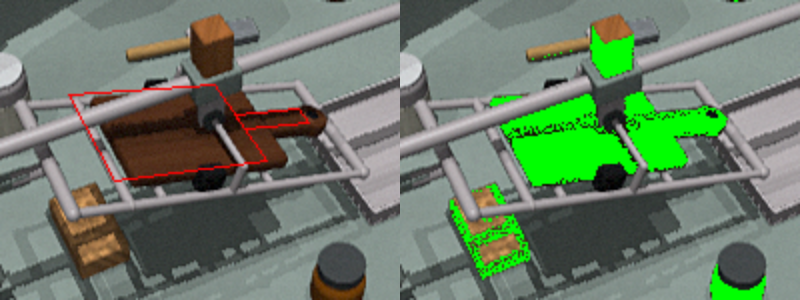

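Call:
{"name": "jog_arm", "arguments": {"rows": [[[0,0,-0.25],[0,0,0.09]],[[0,0,-0.5],[0,0,0.18]],[[0.1,-0.05,-0.7],[0,0,0.27]],[[0.3,-0.1,-0.8],[0,0,0.277]],[[0.5,-0.2,-0.9],[0,0,0.277]]], "hand": -1}}

```text
t: 0.75
tool_pos: [0.3192, -0.4713, 0.3753]
orientation: [3.14, -0.031, 0.001]
force: [0.1, -0.1, -0.5]
opening: 0.0928
gripper_force: 0.0
```

The overlay shows the real board body shifted by about 22 mm towards +y from my model (actual corners near (98,98) and (285,163), against modelled (69,96) and (267,160)). I'll correct that later. Now I'll move above the grip block.

Call:
{"name": "jog_arm", "arguments": {"rows": [[[0.148,-0.192,-0.05],[0,0,0]],[[0.296,-0.384,-0.1],[0,0,0]],[[0.444,-0.576,-0.15],[0,0,0]],[[0.592,-0.768,-0.15],[0,0,0]],[[0.74,-0.96,-0.15],[0,0,0]]]}}

```text
t: 1.25
tool_pos: [0.471, -0.2802, 0.4044]
orientation: [3.141, -0.027, 0.002]
force: [0.3, -0.4, 0.0]
opening: 0.093
gripper_force: 0.0
```

```bash
sed -i 's/^BODY=.*/BODY=[(.065,-.122),(.065,.07),(-.065,.07),(-.065,-.122)]; HAN=[(.015,.07),(.015,.165),(-.015,.165),(-.015,.07)]/; s/(31,31)/(13,13)/; s/>18)/>12)/; s/1.35\*/1.25*/' h.py
python3 - <<'E'
from h import *
c,f=cam("side");m=brown(c["frame"])
for d in(-.01,0,.01): print(d,tilt(c,f,d),round(float(score(c,f,m,d,.35)),3))
E
```

```text
-0.01 (np.float64(0.34191751881045135), np.float32(0.64469415)) 0.645
0 (np.float64(0.3141135327688898), np.float32(0.65376985)) 0.644
0.01 (np.float64(0.3800000000000008), np.float32(0.58643985)) 0.574
```

Call:
{"name": "jog_arm", "arguments": {"rows": [[[0.14,-0.177,0],[0,0,0]],[[0.281,-0.354,0],[0,0,0]],[[0.422,-0.531,0],[0,0,0]],[[0.563,-0.708,0],[0,0,0]],[[0.563,-0.708,0],[0,0,0]]]}}

```text
t: 1.8
tool_pos: [0.5872, -0.1377, 0.4024]
orientation: [-3.139, 0.018, 0.002]
force: [0.5, 0.3, 0.2]
opening: 0.093
gripper_force: 0.0
```

```bash
python3 - <<'E'
from h import *
s=robot.read_state(); print(s["tool_pos"],s["orientation"])
c,f=cam("side"); m=brown(c["frame"]); o=c["frame"][:,:,::-1].copy(); o2=o.copy(); o2[m>0]=(0,255,0)
for p in polys(c,f,0,.35): cv2.polylines(o2,[np.int32(p)],True,(0,0,255))
c2,f2=cam("top"); 
n=np.hstack([cv2.resize(a,None,fx=2.5,fy=2.5) for a in(o2[150:310,190:350],c2["frame"][120:280,220:380,::-1])]);cv2.imwrite("pics/m2.png",n)
E
```

```text
[ 0.58718434 -0.13772457  0.40240029] [-3.13940559e+00  1.82736568e-02  1.89470149e-03]
```

View pics/m2.png

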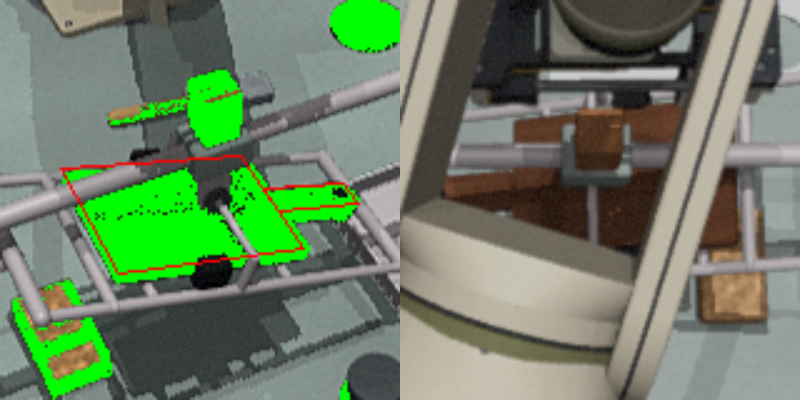

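The board model now fits (corners near (62,170) and (305,247) in the crop). The tool is about 3 mm off in y, so I'll correct that while descending to TCP z ≈ 0.302.

Call:
{"name": "jog_arm", "arguments": {"rows": [[[-0.006,0.015,0.12],[0,0,0.004]],[[-0.006,0.015,0.27],[0,0,0.004]],[[-0.006,0.015,0.42],[0,0,0.004]],[[-0.006,0.015,0.5],[0,0,0.004]],[[-0.006,0.015,0.5],[0,0,0.004]]]}}

```text
t: 2.4
tool_pos: [0.5815, -0.1463, 0.3006]
orientation: [-3.14, 0.04, 0.008]
force: [-0.4, -0.1, -0.1]
opening: 0.093
gripper_force: 0.0
```

Call:
{"name": "jog_arm", "arguments": {"rows": [[[0,0,0],[0,0,0]],[[0,0,0],[0,0,0]],[[0,0,0],[0,0,0]],[[0,0,0],[0,0,0]],[[0,0,0],[0,0,0]]], "hand": 1, "squeeze": 20}}

```text
t: 2.9
tool_pos: [0.584, -0.1452, 0.3045]
orientation: [3.141, -0.037, 0.001]
force: [-0.6, -0.4, -0.5]
opening: 0.0577
gripper_force: 0.0
```

```bash
python3 - <<'E'
s=open('h.py').read()
a=s.index("    for p in polys(c,f,s,th): cv2.fill"); b=s.index("    k=cv2.dilate")
s=s[:a]+"    for p in polys(c,f,s,th): cv2.fillConvexPoly(w,cv2.convexHull(np.round(p*16).astype(np.int32)),1,shift=4)\n"+s[b:]
s=s.replace("for x,y in Q],th)","for x,y in Q]+[(x,y,-.0345) for x,y in Q],th)").replace("(x,y,-.0145) for x,y in Q]+","(x,y,-.0145) for x,y in Q]+")
open('h.py','w').write(s)
E
python3 - <<'E'
from h import *
s=robot.read_state(); print(s["t"],s["tool_pos"],s["orientation"],s["opening"],s["gripper_force"])
c,f=cam("side"); print(tilt(c,f,0))
E
```

```text
2.9 [ 0.58396464 -0.14523752  0.30446619] [ 3.14109506e+00 -3.69091266e-02  1.35951197e-03] 0.05774855544064546 0.0
(np.float64(0.34605731820675856), np.float32(0.65496147))
```

Call:
{"name": "jog_arm", "arguments": {"rows": [[[0.01,-0.022,0.01],[0,0,-0.003]],[[0.01,-0.022,0.01],[0,0,-0.003]],[[0.01,-0.022,0.01],[0,0,-0.003]],[[0.01,-0.022,0.01],[0,0,-0.003]],[[0.01,-0.022,0.01],[0,0,-0.003]]]}}

```text
t: 3.45
tool_pos: [0.5859, -0.1405, 0.3014]
orientation: [-3.141, 0.029, 0.001]
force: [2.1, 2.7, -3.5]
opening: 0.036
gripper_force: 20.0
```

Call:
{"name": "jog_arm", "arguments": {"rows": [[[0,-0.03,0],[0,0,0]],[[0,-0.08,0],[0,0,0]],[[0,-0.13,0],[0,0,0]],[[0,-0.18,0],[0,0,0]],[[0,-0.23,0],[0,0,0]]], "squeeze": 30}}

```text
t: 3.95
tool_pos: [0.5866, -0.0938, 0.3014]
orientation: [-3.141, 0.029, 0.001]
force: [2.7, -0.5, -7.2]
opening: 0.0354
gripper_force: 30.0
```

Call:
{"name": "jog_arm", "arguments": {"rows": [[[0,-0.05,0],[0,0,0]],[[0,-0.1,0],[0,0,0]],[[0,-0.15,0],[0,0,0]],[[0,-0.2,0],[0,0,0]],[[0,-0.25,0],[0,0,0]]]}}

```text
t: 4.45
tool_pos: [0.5874, -0.044, 0.3014]
orientation: [-3.141, 0.03, 0.001]
force: [2.5, -2.0, -9.9]
opening: 0.0354
gripper_force: 30.0
```

Call:
{"name": "jog_arm", "arguments": {"rows": [[[0,-0.05,0],[0,0,0]],[[0,-0.1,0],[0,0,0]],[[0,-0.13,0],[0,0,0]],[[0,-0.14,0],[0,0,0]],[[0,-0.14,0],[0,0,0]]]}}

```text
t: 4.95
tool_pos: [0.5878, -0.0162, 0.3015]
orientation: [-3.141, 0.029, 0.002]
force: [-0.6, 1.8, -12.7]
opening: 0.0357
gripper_force: 30.0
```

```bash
cat >> h.py <<'E'
from scipy.optimize import curve_fit
def watch(n,w0=None):
    T=[];Z=[];S=[]
    for i in range(n):
        s0=robot.read_state(); c,f=cam("side"); s=(s0["tool_pos"]-G0)@U
        T.append(s0["t"]);S.append(s);Z.append(tilt(c,f,s)[0])
    T=np.array(T);Z=np.array(Z); t1=robot.read_state()["t"]; t=T-t1
    def fn(t,a,b,o,w): return a*np.cos(w*t)+b/w*np.sin(w*t)+o   # a=theta,b=theta' at now
    best=None
    for w in([w0] if w0 else [4.15]):
        if w0: p,_=curve_fit(lambda t,a,b,o:fn(t,a,b,o,w0),t,Z,(.1,0,0)); p=np.r_[p,w0]
        else: p,_=curve_fit(fn,t,Z,(.1,.1,0,w))
    r=Z-fn(t,*p)
    print("t",t1,"s",np.round(S[-1],4),"pos",robot.read_state()["tool_pos"],"\ntheta,dtheta,off,w",np.round(p,4),"amp",np.hypot(p[0],p[1]/p[3]),"rms",r.std()); print(np.round(Z,3))
    return t1,p
E
python3 -c "
from h import *
watch(40)"
```

```text
t 6.95 s 0.1237 pos [ 0.58786055 -0.01697164  0.3014622 ] 
theta,dtheta,off,w [-0.1262 -1.2457 -0.0206  4.3099] amp 0.3153916249676187 rms 0.005406734075888541
[ 0.283  0.295  0.294  0.281  0.254  0.215  0.173  0.11   0.052 -0.017
 -0.094 -0.162 -0.222 -0.264 -0.309 -0.325 -0.333 -0.33  -0.316 -0.282
 -0.243 -0.182 -0.118 -0.055  0.027  0.081  0.145  0.194  0.235  0.265
  0.281  0.288  0.277  0.254  0.216  0.176  0.119  0.058 -0.006 -0.084]
```

```bash
cat > plan.py <<'E'
import numpy as np,sys
from scipy.optimize import minimize
def plan(th,dth,w,dist,N,vmax=.38,q=.005):
    h=.1;A=np.array([[np.cos(w*h),np.sin(w*h)/w],[-w*np.sin(w*h),np.cos(w*h)]]);B=np.array([0,w*w/9.81])
    D=lambda v:np.diff(np.r_[0,v,0])
    def sim(v):
        x=np.array([th,dth]);X=[x]
        d=D(v)
        for k in range(N): x=A@(x+B*d[k]);X.append(x)
        x=x+B*d[N]; return x,np.array(X)
    f0=sim(np.zeros(N))[0]; M=np.array([sim(e)[0]-f0 for e in np.eye(N)]).T
    C=np.vstack([M,h*np.ones(N)]);r=np.r_[-f0,dist]
    res=minimize(lambda v:(D(v)**2).sum(),np.linalg.lstsq(C,r,rcond=None)[0],constraints=[dict(type="eq",fun=lambda v:C@v-r)],bounds=[(-vmax,vmax)]*N,method="SLSQP",options=dict(maxiter=300))
    v=res.x; s=np.round(np.cumsum(v)*h/.2/q)*q; vr=np.diff(np.r_[0,s])*.2/h; x,X=sim(vr)
    print(N,res.success,"maxv",abs(vr).max().round(3),"maxdv",abs(D(vr)).max().round(3),"range",(s.min()*.2).round(3),(s.max()*.2).round(3),"peak th",abs(X[:,0]).max().round(3),"resid amp",np.hypot(x[0],x[1]/w).round(4))
    for k in range(0,N,5): print(-np.round(s[k:k+5]-(s[k-1] if k else 0),4))
if __name__=="__main__":
    a=list(map(float,sys.argv[1:5]))
    for N in map(int,sys.argv[5:]): plan(*a,N)
E
python3 plan.py -.1262 -1.2457 4.31 .2056 15 20 25
```

```text
15 True maxv 0.38 maxdv 0.22 range 0.022 0.206 peak th 0.204 resid amp 0.0007
[-0.11  -0.285 -0.475 -0.665 -0.83 ]
[-0.115 -0.17  -0.17  -0.135 -0.095]
[ 0.03   0.035 -0.    -0.055 -0.105]
20 True maxv 0.22 maxdv 0.09 range 0.009 0.206 peak th 0.259 resid amp 0.0014
[-0.045 -0.125 -0.225 -0.335 -0.425]
[-0.075 -0.115 -0.125 -0.11  -0.085]
[ 0.03   0.04   0.03  -0.015 -0.09 ]
[-0.095 -0.2   -0.3   -0.385 -0.43 ]
25 True maxv 0.25 maxdv 0.07 range 0.007 0.208 peak th 0.271 resid amp 0.0003
[-0.035 -0.09  -0.155 -0.225 -0.275]
[-0.035 -0.045 -0.03  -0.     0.035]
[ 0.025  0.035  0.015 -0.04  -0.125]
[-0.11  -0.23  -0.355 -0.47  -0.565]
[-0.065 -0.1   -0.11  -0.105 -0.1  ]
```

Call:
{"name": "jog_arm", "arguments": {"rows": [[[0,-0.045,0],[0,0,0]],[[0,-0.125,0],[0,0,0]],[[0,-0.225,0],[0,0,0]],[[0,-0.335,0],[0,0,0]],[[0,-0.425,0],[0,0,0]]]}}

```text
t: 7.45
tool_pos: [0.5892, 0.069, 0.3015]
orientation: [3.141, -0.03, -0.002]
force: [-5.7, -2.7, -17.1]
opening: 0.0359
gripper_force: 30.0
```

Call:
{"name": "jog_arm", "arguments": {"rows": [[[0,-0.075,0],[0,0,0]],[[0,-0.115,0],[0,0,0]],[[0,-0.125,0],[0,0,0]],[[0,-0.11,0],[0,0,0]],[[0,-0.085,0],[0,0,0]]]}}

```text
t: 7.95
tool_pos: [0.5895, 0.0861, 0.3014]
orientation: [-3.141, 0.028, 0.002]
force: [-5.6, 1.1, -16.5]
opening: 0.0359
gripper_force: 30.0
```

Call:
{"name": "jog_arm", "arguments": {"rows": [[[0,0.03,0],[0,0,0]],[[0,0.04,0],[0,0,0]],[[0,0.03,0],[0,0,0]],[[0,-0.015,0],[0,0,0]],[[0,-0.09,0],[0,0,0]]]}}

```text
t: 8.45
tool_pos: [0.5897, 0.1024, 0.3015]
orientation: [3.141, -0.032, -0.003]
force: [-7.5, -0.2, -15.3]
opening: 0.0358
gripper_force: 30.0
```

Call:
{"name": "jog_arm", "arguments": {"rows": [[[0,-0.095,0],[0,0,0]],[[0,-0.2,0],[0,0,0]],[[0,-0.3,0],[0,0,0]],[[0,-0.385,0],[0,0,0]],[[0,-0.43,0],[0,0,0]]]}}

```text
t: 8.95
tool_pos: [0.5911, 0.1908, 0.3015]
orientation: [-3.141, 0.027, 0.003]
force: [-8.3, -2.5, -13.8]
opening: 0.0354
gripper_force: 30.0
```

```bash
python3 -c "
from h import *
watch(30,4.31)
c,f=cam('side');cv2.imwrite('pics/s3.png',c['frame'][:,:,::-1])"
```

```text
t 10.45 s 0.3307 pos [0.59110038 0.18996319 0.30147857] 
theta,dtheta,off,w [ 1.540e-02 -2.336e-01 -3.900e-03  4.310e+00] amp 0.05632956825157535 rms 0.006631851736821716
[ 0.018  0.013  0.001 -0.008 -0.022 -0.031 -0.048 -0.055 -0.057 -0.062
 -0.062 -0.059 -0.057 -0.05  -0.041 -0.032  0.015 -0.002  0.017  0.028
  0.035  0.034  0.048  0.05   0.051  0.047  0.045  0.031  0.032  0.027]
```

View pics/s3.png

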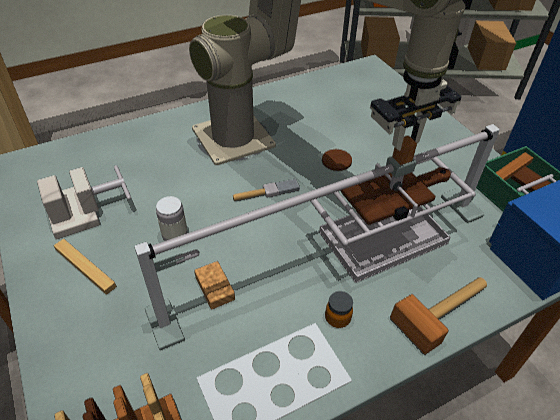

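The carriage is over the tray and the block at (404,150) is still held. The remaining swing is about 0.056 rad, so I'll cancel it with a second small manoeuvre.

```bash
python3 plan.py .0034 -.2424 4.31 -.001 10 15
```

```text
10 True maxv 0.09 maxdv 0.08 range -0.008 0.019 peak th 0.058 resid amp 0.0006
[ 0.025  0.04   0.03  -0.    -0.045]
[-0.035 -0.05  -0.03   0.01   0.05 ]
15 True maxv 0.05 maxdv 0.02 range -0.001 0.019 peak th 0.04 resid amp 0.0009
[-0.005 -0.02  -0.04  -0.06  -0.075]
[-0.015 -0.02  -0.02  -0.01   0.005]
[0.015 0.04  0.055 0.07  0.075]
```

Call:
{"name": "jog_arm", "arguments": {"rows": [[[0,-0.005,0],[0,0,0]],[[0,-0.02,0],[0,0,0]],[[0,-0.04,0],[0,0,0]],[[0,-0.06,0],[0,0,0]],[[0,-0.075,0],[0,0,0]]]}}

```text
t: 11.0
tool_pos: [0.5913, 0.2045, 0.3015]
orientation: [3.141, -0.029, -0.004]
force: [-9.5, -1.5, -14.9]
opening: 0.0361
gripper_force: 30.0
```

Call:
{"name": "jog_arm", "arguments": {"rows": [[[0,-0.015,0],[0,0,0]],[[0,-0.02,0],[0,0,0]],[[0,-0.02,0],[0,0,0]],[[0,-0.01,0],[0,0,0]],[[0,0.005,0],[0,0,0]]]}}

```text
t: 11.5
tool_pos: [0.5913, 0.2041, 0.3015]
orientation: [-3.14, 0.028, 0.003]
force: [-8.6, 1.3, -15.6]
opening: 0.0356
gripper_force: 30.0
```

Call:
{"name": "jog_arm", "arguments": {"rows": [[[0,0.015,0],[0,0,0]],[[0,0.04,0],[0,0,0]],[[0,0.055,0],[0,0,0]],[[0,0.07,0],[0,0,0]],[[0,0.075,0],[0,0,0]]]}}

```text
t: 12.0
tool_pos: [0.5911, 0.1886, 0.3015]
orientation: [-3.141, 0.029, 0.003]
force: [-8.7, 1.5, -15.3]
opening: 0.0359
gripper_force: 30.0
```

```bash
python3 -c "
from h import *
watch(30,4.31)"
```

```text
t 13.5 s 0.3293 pos [0.59105787 0.18854221 0.30148495] 
theta,dtheta,off,w [-1.60e-03  4.79e-02  3.20e-03  4.31e+00] amp 0.011218989398123278 rms 0.002483555469876185
[ 0.004  0.003  0.005  0.007  0.009  0.009  0.012  0.011  0.011  0.013
  0.014  0.011  0.012  0.01   0.011  0.008  0.007  0.005 -0.003 -0.004
 -0.005 -0.009 -0.008 -0.01  -0.012 -0.01  -0.008 -0.002 -0.006  0.006]
```

Call:
{"name": "jog_arm", "arguments": {"rows": [[[0,0,0],[0,0,0]],[[0,0,0],[0,0,0]],[[0,0,0],[0,0,0]],[[0,0,0],[0,0,0]],[[0,0,0],[0,0,0]]], "hand": -1}}

```text
t: 14.0
tool_pos: [0.5925, 0.1882, 0.3029]
orientation: [-3.141, 0.03, -0.003]
force: [0.1, 0.7, 0.2]
opening: 0.0707
gripper_force: 0.0
```

Call:
{"name": "jog_arm", "arguments": {"rows": [[[0,0,0],[0,0,0]],[[0,0,-0.08],[0,0,0]],[[0,0,-0.2],[0,0,0]],[[0,0,-0.4],[0,0,0]],[[0,0,-0.6],[0,0,0]]]}}

```text
t: 14.5
tool_pos: [0.5916, 0.188, 0.4224]
orientation: [3.141, -0.03, -0.002]
force: [1.1, -0.5, -0.7]
opening: 0.0927
gripper_force: 0.0
```

```bash
python3 - <<'E'
from h import *
T=[]
for i in range(60):
    c,f=cam("side")
    if i%3==0: T.append(tilt(c,f,.3293)[0])
print(np.round(T,3))
s=robot.read_state(); print(s["t"],s["tool_pos"],s["force"],s["opening"])
k,g=cam("top"); n=np.hstack([cv2.resize(c["frame"][90:260,300:500],None,fx=2,fy=2),cv2.resize(k["frame"][120:290,80:280],None,fx=2,fy=2)])
# expected grip top at target, side view (red cross)
u,v=proj(c,f,G0+U*.3293+[0,0,.342]); cv2.drawMarker(n,(int(2*(u-300)),int(2*(v-90))),(255,0,0),0,10)
cv2.imwrite("pics/end.png",n[:,:,::-1])
E
```

```text
[-0.007  0.002 -0.003  0.005  0.008  0.011  0.013  0.01   0.008  0.003
 -0.006 -0.006  0.001  0.007  0.011  0.011  0.011  0.009  0.004 -0.001]
17.5 [0.59203011 0.18808231 0.42183584] [ 0.27874663 -0.35215746 -0.18257513] 0.09324850533046469
```

View pics/end.png

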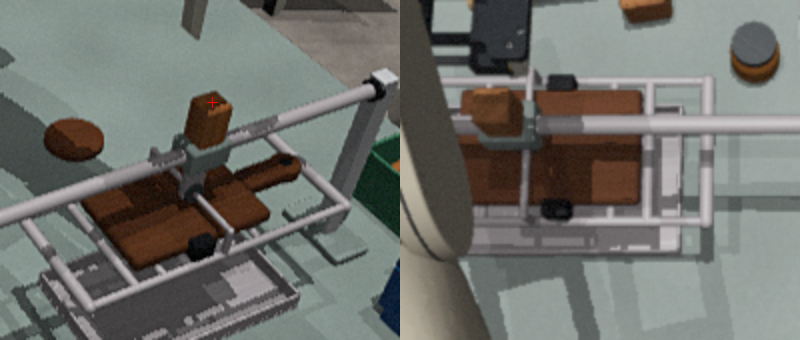

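The grip top sits on the expected point (212,102), clear of the gripper, and the cradle hangs level within about 0.013 rad. I'll wait a little longer so it hangs well over five seconds after release.

Call:
{"name": "jog_arm", "arguments": {"rows": [[[0,0,0],[0,0,0]],[[0,0,0],[0,0,0]],[[0,0,0],[0,0,0]],[[0,0,0],[0,0,0]],[[0,0,0],[0,0,0]]]}}

```text
t: 18.05
tool_pos: [0.592, 0.1881, 0.4218]
orientation: [-3.141, 0.03, 0.0]
force: [-0.6, 0.2, -0.4]
opening: 0.0928
gripper_force: 0.0
```

Call:
{"name": "jog_arm", "arguments": {"rows": [[[0,0,0],[0,0,0]],[[0,0,0],[0,0,0]],[[0,0,0],[0,0,0]],[[0,0,0],[0,0,0]],[[0,0,0],[0,0,0]]]}}

```text
t: 18.55
tool_pos: [0.592, 0.1881, 0.4219]
orientation: [-3.141, 0.03, -0.0]
force: [-0.2, -0.1, -0.3]
opening: 0.0929
gripper_force: 0.0
```

Call:
{"name": "jog_arm", "arguments": {"rows": [[[0,0,0],[0,0,0]],[[0,0,0],[0,0,0]],[[0,0,0],[0,0,0]],[[0,0,0],[0,0,0]],[[0,0,0],[0,0,0]]]}}

```text
t: 19.05
tool_pos: [0.592, 0.1881, 0.4218]
orientation: [3.141, -0.03, -0.0]
force: [0.2, -0.0, -1.1]
opening: 0.0929
gripper_force: 0.0
```

Call:
{"name": "jog_arm", "arguments": {"rows": [[[0,0,0],[0,0,0]],[[0,0,0],[0,0,0]],[[0,0,0],[0,0,0]],[[0,0,0],[0,0,0]],[[0,0,0],[0,0,0]]]}}

```text
t: 19.55
tool_pos: [0.592, 0.1881, 0.4218]
orientation: [3.141, -0.03, -0.0]
force: [-0.2, 0.6, 0.3]
opening: 0.093
gripper_force: 0.0
```

```bash
python3 -c "
from h import *
print([round(float(tilt(*cam('side'),.3293)[0]),3) for i in range(10)], robot.read_state()['t']); print(robot.close_job())"
```

```text
[0.011, 0.01, 0.013, 0.01, 0.01, 0.011, 0.011, 0.011, 0.011, 0.008] 20.05
the job is handed in; nothing more can be done
None
```

The job is handed in at about 20 s: by my camera measurements the carriage stands over the tray's centre, released with the gripper clear above it, and the cradle has hung level within about 0.015 rad for over five seconds; no verdict was returned.

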